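# Index the vial carriage at the reader

## Task

Get the vial reader on the bench ready for a measurement: swing the keeper bar fully shut over the row of vials so that it clicks into its catch, then take the carriage by its black grip post and slide it along the rods until the ball on the reading head clicks into the notch in the carriage's edge strip. Finish holding: keep your grip on the post with the carriage sitting in that notch and the keeper still shut. Leave the other things on the bench where they are.

Things in the scene. Friction and masses are not known exactly. Their poses are not given: they have to be found in the camera images.
- rail: Grey base plate of the vial reader, fixed to the bench, 180 x 470 x 12 mm, with two steel guide rods along its y axis, turned by up to 0.3 rad. Origin on the bench, midway between the rods; z up, x away from the robot, +y the way the carriage must slide to reach the reading head. All other parts of the reader have parallel axes (the bar when shut).
- carriage (a joint): Position of the aluminium carriage along the rods, m, growing to the rail's +y; end stops at 0 and 0.29, the notch lies between. Plate 96 (x) by 140 (y) mm, top 42 mm above the bench, with a row of four capped vials along y, 17 mm to +x of the middle (caps up to 76 mm). 0.7 to 1.2 kg, 2 N friction plus 8 N s/m damping; stays where left.
- notch (a point): Middle of the notch on the carriage's far (+x) edge: a 10 mm gap in a steel strip 110 mm long with a shallow 24 mm ramp at each end. 36 mm above the bench, at x +54, y 0 mm in the carriage's frame (origin at the carriage's middle). Slid home, the head's ball rides up the ramp (1.5 N extra), 55 mm along the strip, then drops into the notch.
- plunger (a point): Where the head's 12 mm spring ball acts on the strip: in the notch, notch and this point coincide along the rail's y. Reading head: black block 56 x 66 x 64 mm, top at 80 mm, beyond the rods, clamped at a different place each time. Within 4 mm the ball pulls the carriage in (let go within 3 mm, it centres itself); 10 to 15 N along the rail pushes it out.
- grip_post (a point): Upright black post on the carriage to grip, 22 mm (x) by 14 mm (y, along the rail, the width to pinch), from 42 to 74 mm above the bench. This point is the middle of its foot, at x -32, y -10 mm in the carriage's frame, on the robot's side of the vials.
- keeper (a joint): Angle of the keeper bar, rad: 0 shut (bar along the rail's +y over the vial caps, at its stop), growing as it swings open level towards -x, counter-clockwise from above; stop at 1.8. Stays where left (0.06 N m friction). In the last 0.1 rad a spring ball under its free end resists (about 8 N at the peg), then over the last 0.03 rad snaps into the bar's slot.
- keeper_hinge (a point): Vertical pivot of the keeper bar, on the bar's top face 86 mm above the bench, at x +17, y -60 mm in the carriage's frame. Steel bar 22 mm wide, 8 mm thick, underside at 78 mm, reaching 130 mm from the pivot. Open, it hangs out on the robot's side of the carriage, passing above the grip post.
- keeper_peg (a point): Centre of the top of the round steel peg on the keeper bar, to pinch or push: 12 mm diameter, from 86 to 110 mm above the bench, 100 mm from the pivot along the bar. Its y axis points along the bar away from the pivot.
- bottle: Amber bottle with blue cap, 90 mm diameter, 180 mm high, standing loose to the robot's left; leave it alone. Origin under its middle.
- cylinder: Slim glass measuring cylinder on a 68 mm round foot, 170 mm high, standing loose to the robot's right; leave it alone. Origin under its middle.
- tip_box: Blue box with clear lid, 85 x 120 x 62 mm, loose to the robot's right; leave it alone. Origin under its middle.
- tube_rack: White base 70 x 130 mm with three clear tubes with green caps, 118 mm high, loose, far left; leave it alone. Origin under its middle.

How it is judged:
On the way, in this order (a step that is already met when the one before it is completed fails the run):
1. the keeper bar is shut in its catch while the carriage is still away from the head (value of joint keeper below 0.025 rad and y of notch in the frame of plunger below -0.03 m), for 0.2 s.
2. the carriage sits in the notch, keeper shut, held by the grip post (value of joint keeper below 0.025 rad and y of notch in the frame of plunger between -0.002 and 0.002 m and contact force between the fingers and carriage_c4 above 8 N), for 0.2 s.
At the end, for the whole second after the job is handed in: Keeper bar within 0.025 rad of shut, carriage notch within 2 mm of the head's ball along the rail and at rest, fingers still gripping the post with more than 8 N, all through the last second; bystanders within 30 mm of where they stood and upright (all of step 2 and velocity of joint carriage between -0.01 and 0.01 m/s); the arm keeps its last pose, push and grip.
It fails at once if a bystander is shoved or knocked over (distance of any of bottle, cylinder, tip_box, tube_rack from where it was at the start of the episode above 0.03 m or angle between any of bottle, cylinder, tip_box, tube_rack's own z axis and vertical above 0.4 rad).
It also fails if it takes over 61 s, if anything falls off the work surface, if the arm or the gripper's body presses on something with over 40 N, if the wrist force passes 120 N, or if a joint passes its speed limit or range.

## Robot

A 6-joint arm with a two-finger parallel gripper is mounted at the origin on the work surface. World frame = base frame: x ahead of the robot, y to its left, z up, the work surface at z = 0. Lengths are in m, angles in rad, forces in N, time in s.
With the tool pointing down it reaches from about 0.35 to 0.975 m from the base axis. Payload 4.9 kg.
Tool frame: the origin (TCP) lies at the very end of the fingers, on their centre line; the grasp point (between the pads) lies 19 mm behind it; z points along the fingers, y is the line along which they close (so a half turn about z gives the same grasp; the last joint's range is limited). The gripper opens to 85 mm and grips with 20 to 120 N. Pads are 22 mm wide; open, the fingers measure 114 mm over their backs; the gripper's body (76 mm by 85 mm) begins 54 mm behind the grasp point. The pads swing forward as they close: fully open they stand 13 mm farther back than shut.
Start: joints at [1.126, 0.053, 1.613, -0, 1.476, -0.119], TCP at [0.2, 0.592, 0.231] pointing down, gripper open.
Joint ranges: [-3.01, 3.01], [-1.01, 2.22], [0.06, 2.58], [-1.02, 4.17], [0.09, 2.62], [-3.14, 3.14]. Speed limits (rad/s): [2.57, 2.57, 3.14, 3.14, 3.14, 3.14].

## Interface

Orientations are given as a rotation vector (axis times angle).
In Python, from station import get_obs, optics, ctrl gives the robot as it stands.
- The arm moves only by the shell command python3 -m pendant 'ROWS' [FORCE]. ROWS is JSON, a list of rows, each a list of 3 entries, a list of its own where there are three numbers: the shift along the tool's x, y, z in mm, then the turn, a rotation vector about the tool's x, y, z in rad, then the opening, from 0 (shut) to 1 (fully open). A call has 1 to 12 rows; each row shifts and turns the commanded pose from where the row before left it, along the tool's axes as they then stand; what a row does not reach is not made up. A row lasts 1/12 s, in which the tool goes at most 41.7 mm and 7.16 degrees, less where a joint would pass 70% of its speed; a pose out of reach is approached as far as the arm can. A call is refused whole if a number of a shift passes 41.7 or a number of a turn 0.125, either way. A call with a gripper value outside its range is refused whole. The fingers move at their own pace and stop on an object; FORCE is the grip in N (left out, the last holds). Time passes only in rows, so rows that do not move let the fingers close. It gives the time, the measured TCP pose, the force, the opening and the grip force at its end, in the units of the state.
- get_obs(): the state, without advancing time (a new reading comes with each control period).
- optics.get_image(name): name is "scene" or "side" or "wrist"; returns the picture (480x640x3 uint8, red, green, blue); there is no depth.
- optics.camera_model(name): a dict with "fx", "fy", "cx", "cy" (pixels), "cam_to_world" (4x4, takes a point from camera to world coordinates). Camera axes: x right, y up, looking along -z (the intrinsics and any distortion apply to the point x, -y, -z); pixel columns grow to the right and rows downward; lengths in m; the calibration is good to about 2 mm. A picture is of the moment at which its call begins: read the wrist's pose just before it. camera_model takes no time and is no camera call; for the wrist camera it gives the pose at the moment of the call.
- ctrl.finish_job(): hands the job in; it is judged then, once.
The state is a dict: "t": time; "q": joint angles; "dq": joint speeds; "effort": joint torques, N m; "tool_pos": TCP position; "tool_rot": TCP orientation; "contact_force": force on the tool from outside, world axes, zero at the start; "wrist_torque": the same for the moment, N m; "opening": finger opening in m; "grip_force": force on a finger pad.
Only numpy, scipy, OpenCV 4.12 (cv2) and the standard library are available. Lean on these libraries where they do the work, as an engineer would, in place of code of your own. Each camera call takes 0.05 s, during which the arm holds its last target. There are 200 camera calls.

## Working session

There is one attempt and no reset: what is moved stays moved. The work goes in short steps, Python scripts to look and compute and a shell command to move; the robot and the scene stay as the last step left them, time stands still between calls to the robot, and variables do not carry over. Pictures are saved under pics/ and viewed, at most 10 in all, crops included, and the job is handed in when it is done.

```bash
mkdir -p pics; ls; python3 - <<'E'
from station import get_obs, optics, ctrl
import cv2,numpy as np,json
o=get_obs();print({k:np.round(v,3).tolist() for k,v in o.items()})
for n in("scene","side"):
    im=optics.get_image(n);cv2.imwrite(f"pics/{n}0.png",im[:,:,::-1])
    m=optics.camera_model(n);print(n,{k:(np.round(v,4).tolist()) for k,v in m.items()})
E
```

```text
pics
{'t': 0.0, 'q': [1.126, 0.053, 1.614, -0.0, 1.476, -0.119], 'dq': [0.0, -0.0, -0.001, -0.001, -0.0, -0.002], 'effort': [0.002, -39.369, -37.017, -0.0, 0.007, 0.0], 'tool_pos': [0.2, 0.592, 0.23], 'tool_rot': [-0.509, -3.099, 0.003], 'contact_force': [0.075, 0.263, -0.166], 'wrist_torque': [0.007, 0.042, 0.012], 'grip_force': 0.0, 'opening': 0.086}
scene {'fx': 441.6226, 'fy': 441.6226, 'cx': 312.2981, 'cy': 244.394, 'cam_to_world': [[-0.4161, -0.6217, 0.6635, 1.3831], [0.9093, -0.2857, 0.3025, 0.3513], [0.0015, 0.7293, 0.6842, 0.9472], [0.0, 0.0, 0.0, 1.0]]}
side {'fx': 561.7905, 'fy': 561.7905, 'cx': 324.7115, 'cy': 240.0431, 'cam_to_world': [[0.7549, 0.3403, -0.5607, -0.2812], [-0.6559, 0.3935, -0.6442, -0.9839], [0.0014, 0.854, 0.5203, 0.856], [0.0, 0.0, 0.0, 1.0]]}
```

View pics/scene0.png

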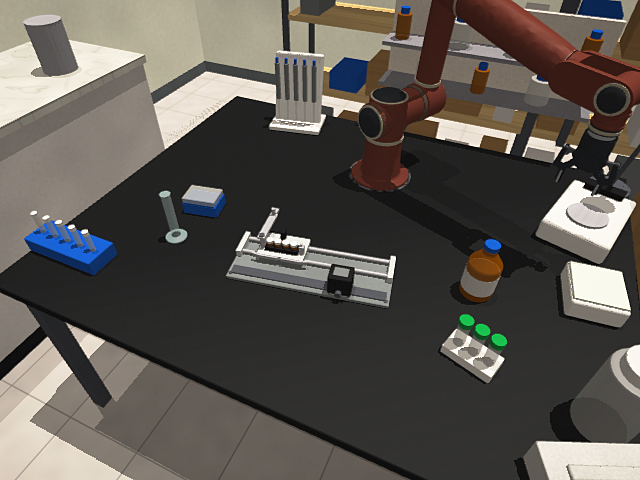

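View pics/side0.png

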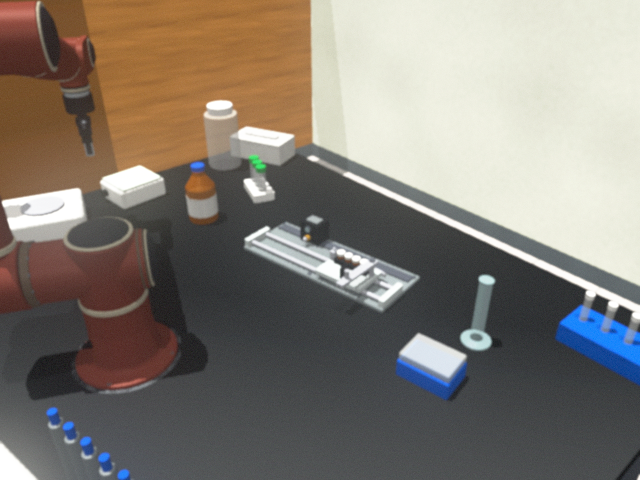

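The scene view shows the reader around (310,265) px, with the bar open near (270,222) and the head near (341,280). The side view shows the reader around (330,262) and the head at (315,228). Next I'll enlarge both.

```bash
python3 - <<'E'
import cv2,numpy as np
a=cv2.imread("pics/scene0.png")[198:310,222:402];b=cv2.imread("pics/side0.png")[205:310,240:420]
a=cv2.resize(a,(720,448),interpolation=cv2.INTER_CUBIC);b=cv2.resize(b,(720,420),interpolation=cv2.INTER_CUBIC)
for n,c in(("a",a),("b",b)):
    ox,oy=(222,198) if n=="a" else (240,205)
    for i in range(0,720,80): cv2.putText(c,str(ox+i//4),(i,8),0,.35,(0,255,255),1);cv2.line(c,(i,10),(i,16),(0,255,255),1)
    for j in range(0,c.shape[0],80): cv2.putText(c,str(oy+j//4),(0,j+4),0,.35,(0,255,255),1)
    cv2.imwrite(f"pics/{n}1.png",c)
E
```

```text
(no output)
```

View pics/a1.png

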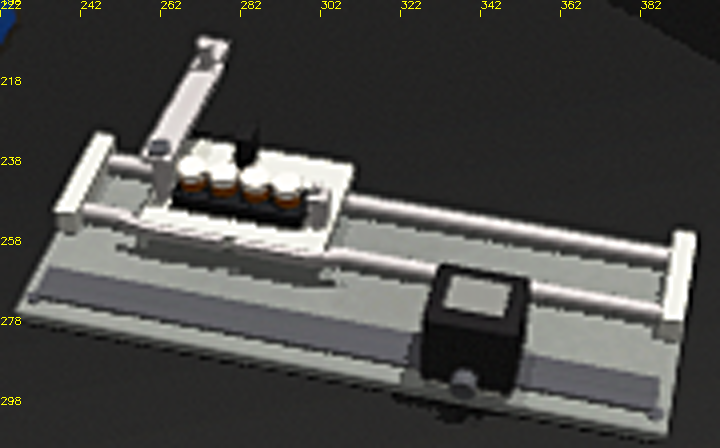

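View pics/b1.png

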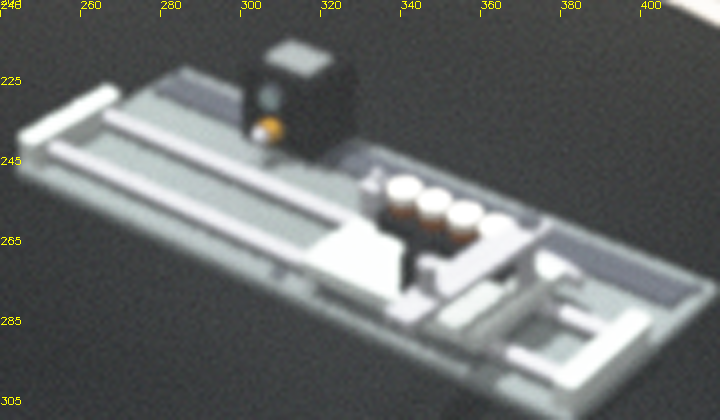

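The scene crop gives the plate's front corners at about (226.5,274.5) and (388.3,306.8), the hinge at (261.8,234.5) and the peg top at (275,208.5). In the side crop the head's golden ball is near (306,237) and the peg near (347,268).

```bash
cat > h.py <<'E'
import numpy as np
from station import get_obs, optics, ctrl
from scipy.spatial.transform import Rotation as R
def ray(n,u,v,m=None):
    m=m or optics.camera_model(n);T=np.array(m["cam_to_world"])
    d=T[:3,:3]@np.array([(u-m["cx"])/m["fx"],-(v-m["cy"])/m["fy"],-1]);return T[:3,3],d
def onz(n,u,v,z,m=None):
    c,d=ray(n,u,v,m);return c+d*(z-c[2])/d[2]
def proj(n,p,m=None):
    m=m or optics.camera_model(n);T=np.array(m["cam_to_world"]);q=T[:3,:3].T@(np.asarray(p)-T[:3,3])
    return np.array([m["cx"]-m["fx"]*q[0]/q[2],m["cy"]+m["fy"]*q[1]/q[2]])
E
python3 - <<'E'
from h import *
A=lambda x,y:("scene",222+x/4,198+y/4)
B=lambda x,y:("side",240+x/4,205+y/4)
for nm,p,z in [("plate nl(x+,y-)",A(18,306),.012),("plate nr(x+,y+)",A(663,432),.012),("S x+y+",B(185,70),.012),("S x+y-",B(713,287),.012),("S x-y-",B(572,410),.012),
 ("S x-y+",B(20,168),.012),("hinge",A(159,145),.09),("peg",A(212,42),.11),("pegS",B(430,262),.11),
 ("head TL",A(440,266),.08),("head TR",A(528,276),.08),("head BR",A(520,324),.08),("head BL",A(428,314),.08),
 ("cap1",A(192,165),.076),("cap4",A(288,182),.076),("capS4",B(405,183),.076),("capS1",B(497,222),.076),
 ("carr x-y+",A(353,166),.042),("carr x+y+",A(330,248),.042),("carr x+y-",A(137,213),.042),("ballS",B(262,130),.036),
 ("SheadTL",B(243,75),.08),("Shead c",B(298,57),.08)]:
    print(nm,onz(*p,z).round(3))
E
```

```text
plate nl(x+,y-) [ 0.695 -0.234  0.012]
plate nr(x+,y+) [0.612 0.224 0.012]
S x+y+ [0.607 0.215 0.012]
S x+y- [ 0.692 -0.237  0.012]
S x-y- [ 0.53  -0.267  0.012]
S x-y+ [0.433 0.18  0.012]
hinge [ 0.574 -0.179  0.09 ]
peg [ 0.474 -0.188  0.11 ]
pegS [ 0.473 -0.199  0.11 ]
head TL [0.593 0.05  0.08 ]
head TR [0.576 0.108 0.08 ]
head BR [0.62  0.119 0.08 ]
head BL [0.637 0.06  0.08 ]
cap1 [ 0.57  -0.155  0.076]
cap4 [ 0.557 -0.083  0.076]
capS4 [ 0.557 -0.086  0.076]
capS1 [ 0.57  -0.158  0.076]
carr x-y+ [ 0.488 -0.064  0.042]
carr x+y+ [ 0.575 -0.042  0.042]
carr x+y- [ 0.601 -0.187  0.042]
ballS [0.571 0.077 0.036]
SheadTL [0.562 0.087 0.08 ]
Shead c [0.607 0.081 0.08 ]
```

```bash
cat >> h.py <<'E'
def go(p,yang):
    """shift (mm, tool axes) and turn (rotvec, tool axes) from measured pose to TCP p, pointing down, tool y at angle yang"""
    o=get_obs();T=R.from_rotvec(o["tool_rot"]);y=np.array([np.cos(yang),np.sin(yang),0]);z=np.array([0,0,-1.])
    G=R.from_matrix(np.c_[np.cross(y,z),y,z])
    print("t",round(o["t"],2),"pos",o["tool_pos"].round(4) if hasattr(o["tool_pos"],"round") else o["tool_pos"],"F",np.round(o["contact_force"],1),"q",np.round(o["q"],2))
    print("shift",(T.inv().apply(np.array(p)-o["tool_pos"])*1e3).round(1),"turn",(T.inv()*G).as_rotvec().round(3))
E
python3 -m pendant '[[[-25,-32,0],[0,0,0],1],[[-25,-32,0],[0,0,0],1],[[-25,-32,0],[0,0,0],1],[[-25,-32,0],[0,0,0],1],[[-25,-32,0],[0,0,0],1],[[-25,-32,0],[0,0,0],1],[[-25,-32,0],[0,0,0],1],[[-25,-32,0],[0,0,0],1],[[-25,-32,0],[0,0,0],1],[[-25,-32,0],[0,0,0],1]]'
python3 -m pendant '[[[-25,-32,0],[0,0,0],1],[[-25,-32,0],[0,0,0],1],[[-25,-32,0],[0,0,0],1],[[-25,-32,0],[0,0,0],1],[[-25,-32,0],[0,0,0],1],[[-25,-32,0],[0,0,0],1],[[-25,-32,0],[0,0,0],1],[[-25,-32,0],[0,0,0],1],[[0,0,0],[0,0,-0.116],1],[[0,0,0],[0,0,-0.116],1],[[0,0,0],[0,0,-0.116],1],[[0,0,0],[0,0,-0.116],1]]'
python3 - <<'E'
from h import *
import cv2
go([.474,-.193,.2],1.71)
m=optics.camera_model("wrist");im=optics.get_image("wrist");cv2.imwrite("pics/w0.png",im[:,:,::-1])
np.save("w0.npy",m,allow_pickle=True)
for p in([.474,-.193,.11],[.574,-.179,.086],[.5162,-.1390,.074]):print(proj("wrist",p,m).round(0))
E
```

```text
t: 0.93
tool_pos: [0.3343, 0.2071, 0.2309]
tool_rot: [0.508, 3.1, 0.0]
contact_force: [-0.2, 0.5, 0.0]
opening: 0.0852
grip_force: 0.0
t: 1.93
tool_pos: [0.4417, -0.098, 0.2306]
tool_rot: [0.224, -3.132, -0.001]
contact_force: [1.3, -0.2, 0.4]
opening: 0.0851
grip_force: 0.0
t 1.93 pos [ 0.4417 -0.098   0.2306] F [ 1.3 -0.2  0.4] q [-0.38 -0.38  2.    0.    1.53 -2.1 ]
shift [-18.5 -98.7  30.5] turn [ 0.001 -0.001  0.004]
[170. 258.]
[193. 370.]
[253. 303.]
```

View pics/w0.png

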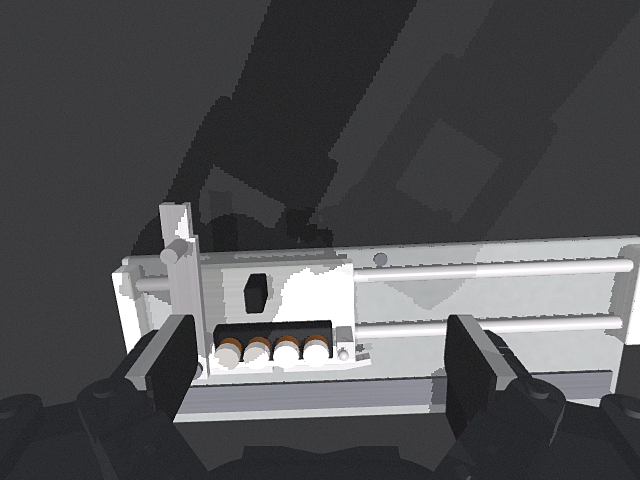

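The wrist view shows the peg top at (170,256), which matches the prediction of (170,258). The post top is near (254,298), against a predicted (253,303). I'll move over the peg and check clearances to the cylinder and box.

```bash
python3 -m pendant '[[[-4,-25,0],[0,0,0],0.6],[[-4,-25,0],[0,0,0],0.6],[[-4,-25,0],[0,0,0],0.6],[[-6,-23,0],[0,0,0],0.6],[[0,0,20],[0,0,0],0.6],[[0,0,20],[0,0,0],0.6],[[0,0,20],[0,0,0],0.6],[[0,0,20],[0,0,0],0.6],[[0,0,0],[0,0,0],0.6]]' 20
python3 - <<'E'
from h import *
import cv2
print("cyl",onz("scene",176,237,.0),"box",onz("scene",203,195,.062),"bottle",onz("scene",480,293,0))
go([.474,-.193,.092],1.71)
m=optics.camera_model("wrist");im=optics.get_image("wrist");cv2.imwrite("pics/w1.png",im[:,:,::-1])
for p in([.474,-.193,.11],[.574,-.179,.086],[.5162,-.1390,.074]):print(proj("wrist",p,m).round(0))
E
```

```text
t: 2.73
tool_pos: [0.4704, -0.1905, 0.1461]
tool_rot: [0.213, -3.127, -0.008]
contact_force: [-1.6, 0.1, 0.1]
opening: 0.0513
grip_force: 0.0
cyl [ 6.14680050e-01 -4.76825132e-01  1.11022302e-16] box [ 0.45814036 -0.4700194   0.062     ] bottle [0.44928438 0.44334265 0.        ]
t 2.73 pos [ 0.4704 -0.1905  0.1461] F [-1.6  0.1  0.1] q [-0.53 -0.16  1.96 -0.    1.35 -2.24]
shift [-3.6 -3.2 54. ] turn [ 0.006 -0.007 -0.003]
[312. 290.]
[314. 434.]
[397. 343.]
```

View pics/w1.png

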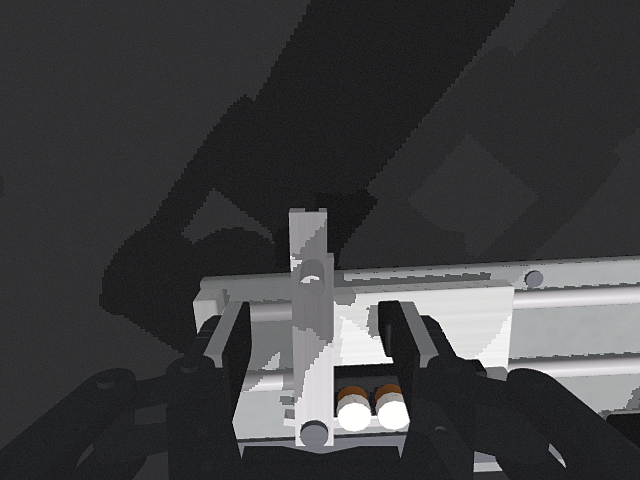

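The wrist view shows the peg top around (312,281), between the open fingers, and the hinge at (314,433), which matches the prediction. I'll descend and pinch.

```bash
python3 -m pendant '[[[-3,-3,14],[0,0,0],0.6],[[-1,0,14],[0,0,0],0.6],[[0,0,14],[0,0,0],0.6],[[0,0,10],[0,0,0],0.6],[[0,0,0],[0,0,0],0.6]]' 20
python3 -m pendant '[[[0,0,0],[0,0,0],0.3],[[0,0,0],[0,0,0],0.2],[[0,0,0],[0,0,0],0],[[0,0,0],[0,0,0],0],[[0,0,0],[0,0,0],0],[[0,0,0],[0,0,0],0]]' 20
python3 -c "
from h import *
go([.474,-.193,.092],1.71)"
```

```text
t: 3.2
tool_pos: [0.4769, -0.1941, 0.0981]
tool_rot: [0.216, -3.132, -0.002]
contact_force: [-0.0, -0.4, 0.4]
opening: 0.0515
grip_force: 0.0
t: 3.7
tool_pos: [0.4784, -0.1951, 0.1007]
tool_rot: [-0.217, 3.132, -0.002]
contact_force: [-1.0, -0.2, 4.7]
opening: 0.0106
grip_force: 19.6
t 3.7 pos [ 0.4784 -0.1951  0.1007] F [-1.  -0.2  4.7] q [-0.53 -0.09  1.98 -0.    1.25 -2.24]
shift [4.1 2.7 8.6] turn [-0.001  0.002 -0.001]
```

The peg is gripped at 19.6 N. I'll start the arc: +10 mm along tool y with 0.1 rad per row.

```bash
python3 -m pendant '[[[-0.5,10,0],[0,0,0.1],0],[[-0.5,10,0],[0,0,0.1],0],[[-0.5,10,0],[0,0,0.1],0],[[-0.5,10,0],[0,0,0.1],0],[[-0.5,10,0],[0,0,0.1],0],[[0,0,0],[0,0,0],0]]'
python3 -c "
from h import *
o=get_obs();d=np.array(o['tool_pos'])[:2]-[.574,-.179];a=np.arctan2(d[1],d[0])%(2*np.pi);print('r',np.hypot(*d),'keeper',a-1.751)
for k in(.7,.4,.1):
  b=1.751+k;go([.574+.1*np.cos(b),-.179+.1*np.sin(b),.098],b-np.pi/2)"
```

```text
t: 4.2
tool_pos: [0.4842, -0.1447, 0.1007]
tool_rot: [0.569, 3.088, -0.0]
contact_force: [-1.1, 0.3, 4.9]
opening: 0.0105
grip_force: 19.8
r 0.09616527461438766 keeper 1.0256610981501626
t 4.2 pos [ 0.4842 -0.1447  0.1007] F [-1.1  0.3  4.9] q [-0.44 -0.12  2.01  0.    1.25 -1.64]
shift [-1.4 32.   2.7] turn [0.    0.002 0.326]
t 4.2 pos [ 0.4842 -0.1447  0.1007] F [-1.1  0.3  4.9] q [-0.44 -0.12  2.01  0.    1.25 -1.64]
shift [-15.1  58.6   2.7] turn [0.001 0.002 0.626]
t 4.2 pos [ 0.4842 -0.1447  0.1007] F [-1.1  0.3  4.9] q [-0.44 -0.12  2.01  0.    1.25 -1.64]
shift [-36.1  79.9   2.7] turn [0.001 0.002 0.926]
```

```bash
python3 -m pendant '[[[-0.5,10,0],[0,0,0.1],0],[[-0.5,10,0],[0,0,0.1],0],[[-0.5,10,0],[0,0,0.1],0],[[-0.5,10,0],[0,0,0.1],0],[[-0.5,10,0],[0,0,0.1],0],[[-0.5,10,0],[0,0,0.1],0],[[-0.5,10,0],[0,0,0.1],0],[[0,0,0],[0,0,0],0],[[0,0,0],[0,0,0],0]]'
python3 -c "
from h import *
o=get_obs();d=np.array(o['tool_pos'])[:2]-[.574,-.179];a=np.arctan2(d[1],d[0])%(2*np.pi);print('r',np.hypot(*d),'keeper',a-1.751)
for k in(.1,-.03):
  b=1.751+k;go([.574+.097*np.cos(b),-.179+.097*np.sin(b),.1],b-np.pi/2)"
```

```text
t: 4.95
tool_pos: [0.5292, -0.0937, 0.1006]
tool_rot: [1.585, 2.71, 0.0]
contact_force: [-0.2, -0.6, 7.1]
opening: 0.0103
grip_force: 19.9
r 0.09637321203199177 keeper 0.30370008843901486
t 4.95 pos [ 0.5292 -0.0937  0.1006] F [-0.2 -0.6  7.1] q [-0.31 -0.04  1.93 -0.    1.25 -0.83]
shift [-1.9 19.6  0.7] turn [0.002 0.002 0.232]
t 4.95 pos [ 0.5292 -0.0937  0.1006] F [-0.2 -0.6  7.1] q [-0.31 -0.04  1.93 -0.    1.25 -0.83]
shift [-5.6 31.6  0.7] turn [0.002 0.002 0.362]
```

```bash
python3 -m pendant '[[[-0.5,8,0],[0,0,0.09],0],[[-0.5,8,0],[0,0,0.09],0],[[-0.5,6,0],[0,0,0.07],0],[[0,5,0],[0,0,0.06],0],[[0,4,0],[0,0,0],0],[[0,3,0],[0,0,0],0],[[0,2,0],[0,0,0],0],[[0,0,0],[0,0,0],0],[[0,0,0],[0,0,0],0]]'
python3 - <<'E'
from h import *
import cv2
o=get_obs();d=np.array(o['tool_pos'])[:2]-[.574,-.179];a=np.arctan2(d[1],d[0])%(2*np.pi);print('r',np.hypot(*d),'keeper',a-1.751)
go([.5568,-.0825,.1],.18)
E
```

```text
t: 5.7
tool_pos: [0.5557, -0.0845, 0.1]
tool_rot: [-1.977, -2.425, 0.023]
contact_force: [-26.0, -5.4, 22.3]
opening: 0.0105
grip_force: 22.4
r 0.09628972386844901 keeper 0.011510182815816616
t 5.7 pos [ 0.5557 -0.0845  0.1   ] F [-26.   -5.4  22.3] q [-0.28  0.03  1.86 -0.01  1.26 -0.48]
shift [ 1.7  1.5 -0. ] turn [-0.019 -0.001  0.023]
```

The bar is hard against its stop at 26 N with an angle near 0. I'll open, lift and check.

```bash
python3 -m pendant '[[[0,0,0],[0,0,0],0.4],[[0,0,0],[0,0,0],0.4],[[0,0,0],[0,0,0],0.4],[[0,0,0],[0,0,0],0.4],[[0,0,-15],[0,0,0],0.4],[[0,0,-20],[0,0,0],0.4],[[0,0,-20],[0,0,0],0.4],[[0,0,-20],[0,0,0],0.4],[[0,0,-20],[0,0,0],0.4],[[0,0,0],[0,0,0],0.4],[[0,0,0],[0,0,0],0.4]]'
python3 - <<'E'
from h import *
import cv2
m=optics.camera_model("wrist");im=optics.get_image("wrist");cv2.imwrite("pics/w2.png",im[:,:,::-1])
go([.5162,-.139,.16],1.751)
c=np.array([.5468,-.1235]);X=np.array([.984,.179]);Y=np.array([-.179,.984])
for nm,x,y,z in(("peg",17,40,110),("hinge",17,-60,90),("post",-32,-10,74),("barend",17,70,86)):
    p=np.r_[c+X*x/1e3+Y*y/1e3,z/1e3];print(nm,p.round(4),proj("wrist",p,m).round(0))
E
```

```text
t: 6.62
tool_pos: [0.5632, -0.0826, 0.1954]
tool_rot: [1.987, 2.43, 0.002]
contact_force: [0.7, -0.7, -1.1]
opening: 0.0342
grip_force: 0.0
t 6.67 pos [ 0.5622 -0.0824  0.1937] F [-0.5 -0.2  0.3] q [-0.28 -0.06  1.78  0.    1.41 -0.48]
shift [-46.3 -56.3  33.7] turn [-0.    -0.    -1.551]
peg [ 0.5564 -0.0811  0.11  ] [310. 244.]
hinge [ 0.5743 -0.1795  0.09  ] [309. 375.]
post [ 0.5171 -0.1391  0.074 ] [238. 296.]
barend [ 0.551  -0.0516  0.086 ] [312. 184.]
```

View pics/w2.png

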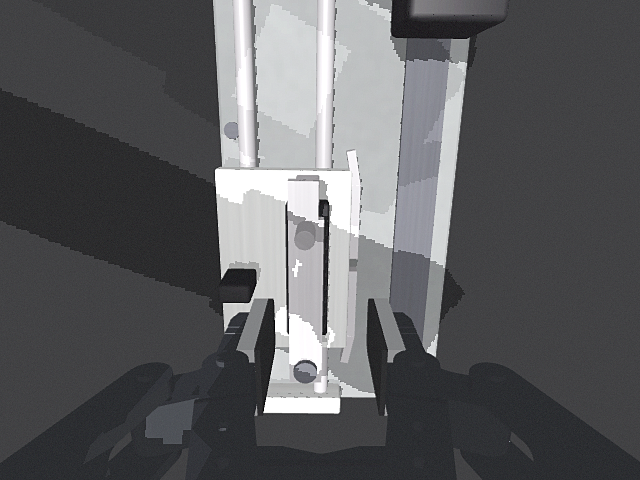

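The bar lies straight along the rail, with the hinge at (305,371) and the peg at (305,238), so the keeper is shut. The post blob spans about (220–257, 268–302). I'll refine the post position and turn the tool.

```bash
cat > bb.py <<'E'
from h import *
import itertools
X=np.array([.984,.179]);Y=np.array([-.179,.984])
def bbox(c,m):
    P=[proj("wrist",np.r_[np.array(c)+X*sx*.011+Y*sy*.007,z],m) for sx,sy,z in itertools.product((-1,1),(-1,1),(.042,.074))]
    return np.r_[np.min(P,0),np.max(P,0)].round(0)
E
python3 - <<'E'
from bb import *
import cv2
m=optics.camera_model("wrist")
im=cv2.imread("pics/w2.png").max(2)
n,l,s,ce=cv2.connectedComponentsWithStats((im<45).astype(np.uint8)[255:315,219:300]);print(s[1:][s[1:,4]>100]+[219,255,0,0,0])
for c in([.517,-.139],[.514,-.136],[.512,-.134]):print(c,bbox(c,m))
E
python3 -m pendant '[[[-5,-6,0],[0,0,-0.12],0.6],[[0,0,0],[0,0,-0.12],0.6],[[0,0,0],[0,0,-0.12],0.6],[[0,0,0],[0,0,-0.12],0.6],[[0,0,0],[0,0,-0.12],0.6],[[0,0,0],[0,0,-0.12],0.6],[[0,0,0],[0,0,-0.12],0.6],[[0,0,0],[0,0,-0.12],0.6],[[0,0,0],[0,0,-0.12],0.6],[[0,0,0],[0,0,-0.12],0.6],[[0,0,0],[0,0,-0.12],0.6],[[0,0,0],[0,0,-0.12],0.6]]'
python3 -c "
from h import *
go([.514,-.137,.16],1.751)"
```

```text
[[219 256  37  59 732]
 [264 299  10  16 114]]
[0.517, -0.139] [223. 271. 262. 308.]
[0.514, -0.136] [219. 266. 259. 303.]
[0.512, -0.134] [216. 263. 257. 300.]
t: 7.67
tool_pos: [0.5563, -0.0882, 0.1916]
tool_rot: [0.117, -3.136, -0.002]
contact_force: [-0.1, -0.1, 1.0]
opening: 0.0513
grip_force: 0.0
t 7.67 pos [ 0.5563 -0.0882  0.1916] F [-0.1 -0.1  1. ] q [-0.29 -0.06  1.8   0.    1.41 -1.93]
shift [ 45.7 -45.5  31.7] turn [ 0.002 -0.004 -0.106]
```

```bash
python3 -m pendant '[[[16,-15,0],[0,0,-0.1],0.6],[[15,-15,0],[0,0,0],0.6],[[14,-15,0],[0,0,0],0.6],[[0,0,20],[0,0,0],0.6],[[0,0,20],[0,0,0],0.6],[[0,0,20],[0,0,0],0.6],[[0,0,20],[0,0,0],0.6],[[0,0,0],[0,0,0],0.6],[[0,0,0],[0,0,0],0.6]]'
python3 - <<'E'
from bb import *
import cv2
m=optics.camera_model("wrist");im=optics.get_image("wrist");cv2.imwrite("pics/w3.png",im[:,:,::-1])
go([.5145,-.1365,.05],1.751);print(bbox([.5145,-.1365],m))
E
```

```text
t: 8.42
tool_pos: [0.517, -0.1383, 0.1114]
tool_rot: [0.264, -3.125, -0.004]
contact_force: [-0.0, -0.2, 0.9]
opening: 0.0514
grip_force: 0.0
t 8.47 pos [ 0.5183 -0.1388  0.1134] F [-0.7  0.  -0.8] q [-0.4  -0.05  1.92  0.    1.27 -2.14]
shift [ 3.2  2.9 63.4] turn [ 0.001 -0.002 -0.012]
[308. 235. 339. 300.]
```

View pics/w3.png

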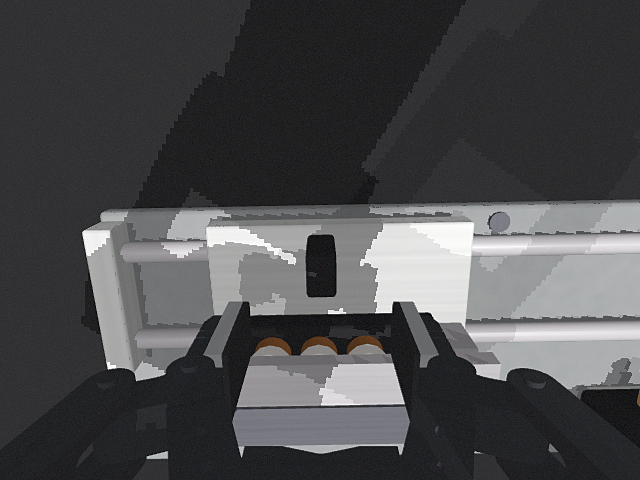

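The post spans (306–336, 234–297), within about 1 mm of the prediction. I'll descend and grip.

```bash
python3 -m pendant '[[[3,2,14],[0,0,0],0.6],[[0,0,14],[0,0,0],0.6],[[0,0,14],[0,0,0],0.6],[[0,0,14],[0,0,0],0.6],[[0,0,5],[0,0,0],0.6],[[0,0,0],[0,0,0],0.6]]'
python3 -m pendant '[[[0,0,0],[0,0,0],0.4],[[0,0,0],[0,0,0],0.25],[[0,0,0],[0,0,0],0.1],[[0,0,0],[0,0,0],0],[[0,0,0],[0,0,0],0],[[0,0,0],[0,0,0],0]]' 40
python3 -c "
from h import *
p=np.array([.514,-.137])+.193*np.array([-.179,.984])
go([*p,.05],1.751)"
```

```text
t: 8.97
tool_pos: [0.5154, -0.1375, 0.053]
tool_rot: [0.264, -3.129, -0.001]
contact_force: [-0.3, 0.3, 0.1]
opening: 0.0513
grip_force: 0.0
t: 9.47
tool_pos: [0.5166, -0.1381, 0.0549]
tool_rot: [-0.265, 3.128, -0.002]
contact_force: [-1.3, -0.5, 6.2]
opening: 0.0131
grip_force: 40.0
t 9.47 pos [ 0.5166 -0.1381  0.0549] F [-1.3 -0.5  6.2] q [-0.4   0.02  1.96 -0.    1.16 -2.14]
shift [  4.5 194.6   4.6] turn [-0.001  0.002 -0.011]
```

```bash
python3 -m pendant '[[[0,5,0],[0,0,0],0],[[0,10,0],[0,0,0],0],[[0.2,15,0],[0,0,0],0],[[0.2,15,0],[0,0,0],0],[[0.2,15,0],[0,0,0],0],[[0.2,15,0],[0,0,0],0],[[0.2,15,0],[0,0,0],0],[[0.2,15,0],[0,0,0],0],[[0,10,0],[0,0,0],0],[[0,5,0],[0,0,0],0],[[0,0,0],[0,0,0],0],[[0,0,0],[0,0,0],0]]'
python3 -c "
from h import *
o=get_obs();d=np.array(o['tool_pos'])[:2]-[.5166,-.1381];print('along',d@[-.179,.984],'ang',np.arctan2(d[1],d[0]));go([.4795,.0529,.05],1.751)"
```

```text
t: 10.47
tool_pos: [0.4942, -0.0193, 0.0548]
tool_rot: [0.266, -3.129, 0.001]
contact_force: [-6.4, 0.3, 11.9]
opening: 0.013
grip_force: 40.7
along 0.12085215513222562 ang 1.7568538714242385
t 10.47 pos [ 0.4942 -0.0193  0.0548] F [-6.4  0.3 11.9] q [-0.19 -0.08  2.05 -0.    1.17 -1.93]
shift [ 2.3 73.7  4.8] turn [-0.    -0.001 -0.011]
```

```bash
python3 -m pendant '[[[0.5,8,0],[0,0,0],0],[[0.5,12,0],[0,0,0],0],[[0.3,12,0],[0,0,0],0],[[0.2,12,0],[0,0,0],0],[[0.2,10,0],[0,0,0],0],[[0,6,0],[0,0,0],0],[[0,0,0],[0,0,0],0],[[0,0,0],[0,0,0],0],[[0,0,0],[0,0,0],0]]'
for i in 1; do python3 -m pendant '[[[0,2,0],[0,0,0],0],[[0,0,0],[0,0,0],0],[[0,0,0],[0,0,0],0]]'; done
python3 - <<'E'
from h import *
import cv2
o=get_obs();d=np.array(o['tool_pos'])[:2]-[.5166,-.1381];f=np.array(o['contact_force'][:2]);print('along',d@[-.185,.983],'Fy',f@[-.185,.983])
go([.4795,.0529,.05],1.757)
im=optics.get_image("side");cv2.imwrite("pics/s2.png",cv2.resize(im[205:310,240:420,::-1],(720,420),interpolation=cv2.INTER_CUBIC))
im=optics.get_image("scene");cv2.imwrite("pics/a2.png",cv2.resize(im[198:310,222:402,::-1],(720,448),interpolation=cv2.INTER_CUBIC))
E
```

```text
t: 11.22
tool_pos: [0.483, 0.04, 0.0548]
tool_rot: [-0.265, 3.13, 0.001]
contact_force: [-3.7, 1.3, 9.2]
opening: 0.013
grip_force: 40.9
t: 11.47
tool_pos: [0.4828, 0.0412, 0.0548]
tool_rot: [-0.265, 3.13, -0.002]
contact_force: [-3.9, -1.8, 9.5]
opening: 0.0129
grip_force: 40.8
along 0.1824542459111885 Fy -1.0819095525096718
t 11.47 pos [0.4828 0.0412 0.0548] F [-3.9 -1.8  9.5] q [-0.07 -0.1   2.08 -0.    1.17 -1.81]
shift [ 1.3 12.1  4.8] turn [-0.001  0.001 -0.017]
```

View pics/a2.png

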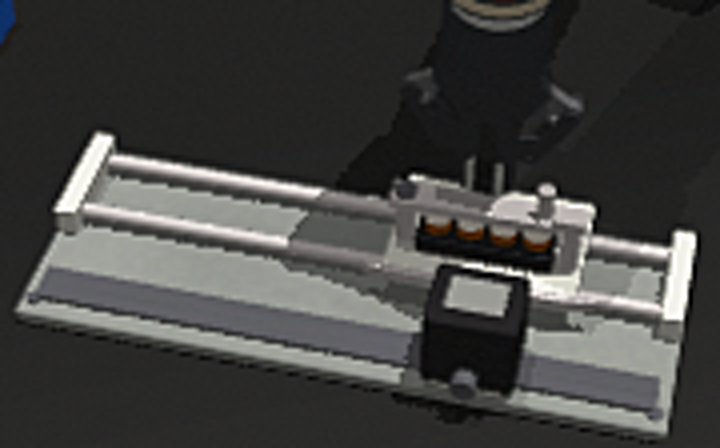

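The keeper is still shut, and the carriage is almost at the head (head top near (485,295) in the crop, carriage middle near (490,235)). From here I'll use 2 mm steps and watch the force.

```bash
cat > f.py <<'E'
from h import *
o=get_obs();d=np.array(o['tool_pos'])[:2]-[.5166,-.1381];f=np.array(o['contact_force'][:2]);print('along %.4f Fy %.1f Fx %.1f'%(d@[-.185,.983],f@[-.185,.983],f@[.983,.185]))
E
python3 -m pendant '[[[0.3,2,0],[0,0,0],0],[[0,0,0],[0,0,0],0],[[0,0,0],[0,0,0],0]]' >/dev/null; python3 f.py
python3 -m pendant '[[[0.3,2,0],[0,0,0],0],[[0,0,0],[0,0,0],0],[[0,0,0],[0,0,0],0]]' >/dev/null; python3 f.py
python3 -m pendant '[[[0,1.5,0],[0,0,0],0],[[0,0,0],[0,0,0],0],[[0,0,0],[0,0,0],0]]' >/dev/null; python3 f.py
python3 -m pendant '[[[0,1.5,0],[0,0,0],0],[[0,0,0],[0,0,0],0],[[0,0,0],[0,0,0],0]]' >/dev/null; python3 f.py
```

```text
along 0.1841 Fy -0.6 Fx -3.2
along 0.1877 Fy 5.8 Fx -0.7
along 0.1887 Fy 2.6 Fx -0.7
along 0.1902 Fy 2.0 Fx -1.8
```

```bash

python3 -m pendant '[[[0,1,0],[0,0,0],0],[[0,0,0],[0,0,0],0],[[0,0,0],[0,0,0],0]]' >/dev/null; python3 f.py
python3 -m pendant '[[[0,1,0],[0,0,0],0],[[0,0,0],[0,0,0],0],[[0,0,0],[0,0,0],0]]' >/dev/null; python3 f.py
```

```text
along 0.1906 Fy 0.1 Fx -2.1
along 0.1911 Fy -2.0 Fx -2.1
```

```bash

python3 -m pendant '[[[0,-1,0],[0,0,0],0],[[0,0,0],[0,0,0],0],[[0,0,0],[0,0,0],0]]' >/dev/null; python3 f.py
python3 -m pendant '[[[0,-1,0],[0,0,0],0],[[0,0,0],[0,0,0],0],[[0,0,0],[0,0,0],0]]' >/dev/null; python3 f.py
python3 -m pendant '[[[0,-1,0],[0,0,0],0],[[0,0,0],[0,0,0],0],[[0,0,0],[0,0,0],0]]' >/dev/null; python3 f.py
```

```text
along 0.1907 Fy -0.1 Fx -2.3
along 0.1904 Fy 2.8 Fx -1.7
along 0.1900 Fy 5.5 Fx -1.2
```

```bash

python3 -m pendant '[[[0,1.8,0],[0,0,0],0],[[0,0,0],[0,0,0],0],[[0,0,0],[0,0,0],0],[[0,0,0],[0,0,0],0],[[0,0,0],[0,0,0],0],[[0,0,0],[0,0,0],0],[[0,0,0],[0,0,0],0],[[0,0,0],[0,0,0],0]]'; python3 f.py
python3 - <<'E'
from h import *
import cv2
for n,b in(("scene",(198,310,222,402)),):
    im=optics.get_image(n);cv2.imwrite("pics/a3.png",cv2.resize(im[b[0]:b[1],b[2]:b[3],::-1],(720,448),interpolation=cv2.INTER_CUBIC))
E
```

```text
t: 14.48
tool_pos: [0.4813, 0.0492, 0.0548]
tool_rot: [-0.265, 3.128, 0.0]
contact_force: [-1.5, 1.7, 7.1]
opening: 0.0132
grip_force: 40.7
along 0.1907 Fy 1.9 Fx -1.2
```

View pics/a3.png

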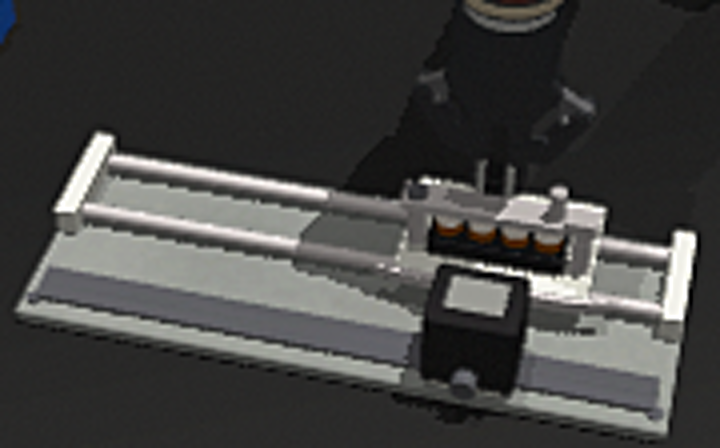

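The carriage sits in front of the head with the bar shut over the caps (hinge (415,190), peg (558,195) in the crop), and the post is gripped at 40 N. I'm handing the job in.

```bash
python3 -c "
from station import ctrl;print(ctrl.finish_job())"
```

```text
the job is handed in; nothing more can be done
None
```

I shut the keeper bar, slid the carriage until the head's ball dropped into the notch, and handed the job in at about 14.5 s, gripping the post at about 40 N; the hand-in returned no verdict.

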